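# Push an E-clip home on a jackshaft with a clip fork

## Task

The sprocket on the shaft standing in the vise still has to be secured: its E-clip lies in front of the groove, mouth towards the shaft. Take the clip fork from the rubber mat, set its blade flat on the sprocket behind the clip, push the clip sideways onto the groove until it snaps in, and press it firmly against the bottom of the groove with the fork, with about 10 N; more than 20 N bends the clip or scores the sprocket. Then lay the fork back on the mat; keep your fingers off the clip and leave everything else where it is.

Things in the scene. Friction and masses are not known exactly. Their poses are not given: they have to be found in the camera images.
- groove (a point): point on the axis of the upright steel shaft (30 mm diameter) clamped in the blue vise, level with the flat upper face of its sprocket. Here the shaft has a groove: a neck of 24 mm diameter from this face to 4 mm above it. Above that the shaft end goes on to 20 mm over the face. z points up.
- jackshaft: the same fixed shaft with its sprocket, 103 mm over the teeth, face flat out to 48 mm radius, 7.2 mm thick; origin as the groove point. The vise jaws, 100 mm wide, end at least 40 mm below the face.
- clip_center (a point): middle of the loose flat steel E-clip, a ring of 44 mm outside diameter, 2.5 mm thick, half-way up its thickness; x points out of its mouth, z up. It lies on the sprocket, mouth to the shaft, its middle about 15 mm before the shaft's axis and its two springy arms just short of the neck.
- clip: the same clip with its arms; origin at the ring's middle on the underside. Pushed towards the shaft, its arms spread from 13 mm before the axis on, against some 10 N; 5 to 7 mm before the axis it jumps on by itself. Home, its middle is on the axis (within 0.5 mm) and it stops hard.
- fork_grip (a point): middle of the black handle of the clip fork (loose, 0.17 kg): 96 mm long, 24 mm wide, 26 mm high, lying flat, so this point is 13 mm above the mat. x points along the handle to the fork, z up. A flat steel blade runs forward in the handle's middle plane, 3 mm thick: its underside is 1.5 mm below this point, 11.5 mm above the handle's.
- fork: the same clip fork; origin on the underside of the handle's middle, same axes. The blade ends 63 mm wide, in a V notch between two short tines; the tines' inner sides are 49 mm apart, their tips 119 mm before the handle's middle. A clip bears in the notch with two points of its back when its middle is 120 mm before the handle's middle, on its axis.
- mat: grey rubber mat fixed on the bench, 320 x 320 mm, 3 mm thick; origin at the centre of its underside, sides along its x and y axes
- screwdriver: loose flat screwdriver, 210 mm long, lying on the mat
- wrench: loose combination wrench, 190 mm, on the bench
- caliper: loose vernier caliper, 230 mm, on the bench
- spare_sprocket: loose small sprocket, 73 mm across, 20 mm high, on the bench
- grease_tin: loose tin, 68 mm across, 70 mm high
- water_bottle: loose bottle, 70 mm across, 210 mm high
- marker: loose marker pen, 120 mm long, 12 mm thick
- nut_dish: loose shallow metal dish of nuts, 90 x 70 x 22 mm

How it is judged:
By the outcome, as a careful person would: the job done as asked, in the order asked, and still so for the second after the job is handed in, with the robot touching nothing.
It also fails if it takes over 58 s, if anything falls off the work surface, if the arm or the gripper's body presses on something with over 40 N, if the wrist force passes 120 N, or if a joint passes its speed limit or range.

## Robot

A 6-joint arm with a two-finger parallel gripper is mounted at the origin on the work surface. World frame = base frame: x ahead of the robot, y to its left, z up, the work surface at z = 0. Lengths are in mm, angles in rad, forces in N, time in s.
With the tool pointing down it reaches from about 200 to 875 mm from the base axis. Payload 3.4 kg.
Tool frame: the origin (TCP) lies on the centre line of the jaws, within the pads' length; the fingertips stand 11 mm ahead of it and the grasp point (between the pads) lies 8 mm behind it (tip_reach is the distance from the TCP to the fingertips, in mm); z points along the fingers, y is the line along which they close (so a half turn about z gives the same grasp; the last joint's range is limited). The gripper opens to 94 mm and grips with 3 to 60 N. Pads are 16 mm wide; open, the fingers measure 119 mm over their backs; the gripper's body (75 mm by 177 mm) begins 78 mm behind the grasp point.
Start: joints at [-1.235, 0.276, 1.505, -0, 1.361, -0.121], TCP at [253.625, -516.08, 216.493] pointing down, gripper open.
Joint ranges: [-2.89, 2.89], [-0.75, 2.08], [0.22, 2.7], [-1.18, 4.32], [0.11, 2.71], [-2.7, 2.7]. Speed limits (rad/s): [2.57, 2.57, 3.14, 3.14, 3.14, 3.14].

## Interface

Orientations are given as [roll, pitch, yaw] about the fixed x, y, z axes, in that order (R = Rz(yaw) Ry(pitch) Rx(roll)).
In Python, from rig import * gives the robot as it stands.
- The arm moves only by the tool jog_arm, never from a script. Its argument "steps" is a list of rows, each a list of 7 numbers: the turn, a rotation vector about the tool's x, y, z in degrees, then the shift along the tool's x, y, z in mm, then the finger opening in mm, from 0 to 94. A call has 1 to 5 rows; each row shifts and turns the commanded pose from where the row before left it, along the tool's axes as they then stand; what a row does not reach is not made up. A row lasts 1/8 s, in which the tool goes at most 62.5 mm and 10.7 degrees, less where a joint would pass 70% of its speed; a pose out of reach is approached as far as the arm can. A call with a gripper value outside its range is refused whole. The fingers move at their own pace and stop on an object; "grip_force" is the grip in N (left out, the last holds). Time passes only in rows, so rows that do not move let the fingers close. It gives the time, the measured TCP pose, the force, the opening and the grip force at its end, in the units of the state.
- state(): the state, without advancing time (a new reading comes with each control period).
- capture(name): name is "scene" or "top"; returns the picture (384x512x3 uint8, blue, green, red); there is no depth.
- get_calibration(name): a dict with "camera_matrix" (3x3 intrinsics, pixels), "view" (4x4, takes a point from world to camera coordinates). Camera axes: x right, y up, looking along -z (the intrinsics and any distortion apply to the point x, -y, -z); pixel columns grow to the right and rows downward; lengths in mm; the calibration is good to about 2 mm. A picture is of the moment at which its call begins. get_calibration takes no time and is no camera call.
- hand_in(): hands the job in; it is judged then, once.
The state is a dict: "time": time; "joint_positions": joint angles; "qd": joint speeds; "joint_efforts": joint torques, N m; "ee_pos": TCP position; "orientation": TCP orientation; "force": force on the tool from outside, world axes, zero at the start; "torque": the same for the moment, N m; "width": finger opening in mm; "finger_force": force on a finger pad.
Only numpy, scipy, OpenCV 4.12 (cv2) and the standard library are available. Lean on these libraries where they do the work, as an engineer would, in place of code of your own. Each camera call takes 0.05 s, during which the arm holds its last target. There are 200 camera calls.

## Working session

There is one attempt and no reset: what is moved stays moved. The work goes in short steps, Python scripts to look and compute and a tool call to move; the robot and the scene stay as the last step left them, time stands still between calls to the robot, and variables do not carry over. Pictures are saved under pics/ and viewed, at most 10 in all, crops included, and the job is handed in when it is done.

Besides the shell and the picture viewer there is one more tool, called after ">>>" as a command line: name --pt "numbers of a row" for each row, then --argument value for the rest. jog_arm: Moves the arm, as the interface text tells. Its arguments: {"type":"object","properties":{"steps":{"type":"array","items":{"type":"array","items":{"type":"number"}}},"grip_force":{"type":"number"}},"required":["steps"]}

```bash
mkdir -p pics; ls
python3 - <<'E'
from rig import *
import cv2,numpy as np
for n in("scene","top"):
    im=capture(n); cv2.imwrite(f"pics/{n}0.png",im)
    c=get_calibration(n); print(n,{k:np.round(v,3).tolist() if not isinstance(v,str) else v for k,v in c.items()})
s=state(); print(s)
a=cv2.imread("pics/scene0.png");b=cv2.imread("pics/top0.png")
cv2.imwrite("pics/both0.png",np.vstack([a,b]) if 0 else a)
E
```

```text
pics
scene {'camera_matrix': [[409.54, 0.0, 256.108], [0.0, 409.54, 198.143], [0.0, 0.0, 1.0]], 'view': [[0.017, 1.0, 0.007, 5.422], [-0.742, 0.007, 0.67, 307.788], [0.67, -0.017, 0.742, -1757.837], [0.0, 0.0, 0.0, 1.0]]}
top {'camera_matrix': [[395.523, 0.0, 248.098], [0.0, 395.523, 185.75], [0.0, 0.0, 1.0]], 'view': [[0.009, -1.0, 0.003, -48.24], [0.981, 0.009, 0.192, -540.112], [-0.192, 0.001, 0.981, -1072.337], [0.0, 0.0, 0.0, 1.0]]}
{'time': 0.1, 'joint_positions': array([-1.23498496e+00,  2.76502984e-01,  1.50596367e+00,  2.36282095e-05,
        1.36070397e+00, -1.21011422e-01]), 'qd': array([ 0.00094274, -0.00169922, -0.0044255 ,  0.00146729, -0.00078848,
       -0.00141684]), 'joint_efforts': array([ 1.47934545e-03, -4.05454481e+01, -2.37779528e+01,  7.03026820e-02,
        2.98932823e-02, -4.60361264e-05]), 'ee_pos': array([ 253.47147558, -515.58847907,  215.72471633]), 'orientation': array([-3.14002901e+00, -2.13419020e-04,  4.56817675e-01]), 'force': array([-0.10851096, -0.02573411,  0.20994303]), 'torque': array([0.00478915, 0.04228748, 0.01693794]), 'finger_force': 0.0, 'width': 94.15857211711645}
```

View pics/scene0.png

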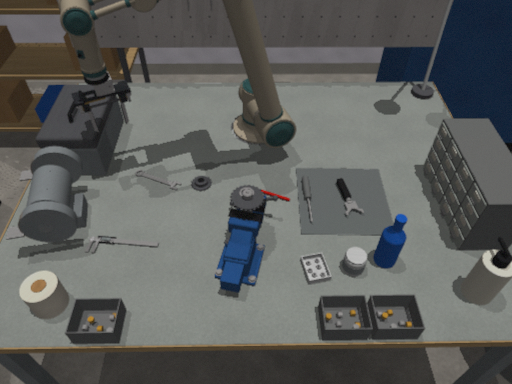

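View pics/top0.png

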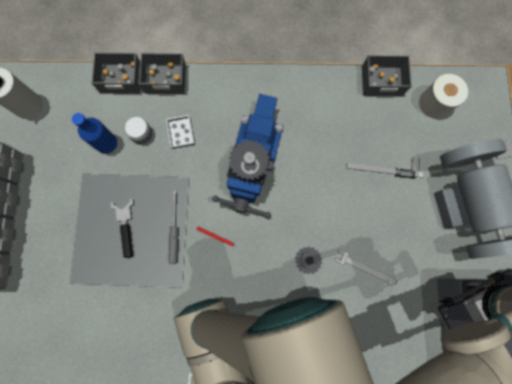

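The scene view shows the fork at about (348,195) on the mat and the vise with its sprocket at (247,198). In the top view the fork's handle is at about (126,240) with the blade at (122,208), and the sprocket is at (250,160). Next I'll enlarge these areas.

```bash
cat > h.py <<'E'
import numpy as np, cv2
from rig import *
def proj(n,P):
    c=get_calibration(n);V=np.array(c["view"]);K=np.array(c["camera_matrix"])
    q=(V[:3,:3]@np.atleast_2d(P).T).T+V[:3,3]
    p=(K@np.c_[q[:,0],-q[:,1],-q[:,2]].T).T
    return p[:,:2]/p[:,2:]
def ray(n,uv):
    c=get_calibration(n);V=np.array(c["view"]);K=np.array(c["camera_matrix"])
    d=np.linalg.solve(K,[uv[0],uv[1],1.]);d=np.array([d[0],-d[1],-d[2]])
    R=V[:3,:3];return -R.T@V[:3,3],R.T@d
def onz(n,uv,z):
    o,d=ray(n,uv);return o+d*(z-o[2])/d[2]
def tri(uv1,uv2,n1="scene",n2="top"):
    a,d=ray(n1,uv1);b,e=ray(n2,uv2)
    t=np.linalg.lstsq(np.c_[d,-e],b-a,rcond=None)[0]
    p,q=a+t[0]*d,b+t[1]*e;return (p+q)/2,np.linalg.norm(p-q)
def crop(im,x0,y0,w,h,k):
    return cv2.resize(im[y0:y0+h,x0:x0+w],None,fx=k,fy=k,interpolation=cv2.INTER_CUBIC)
E
python3 - <<'E'
from h import *
t=cv2.imread("pics/top0.png");s=cv2.imread("pics/scene0.png")
a=crop(t,215,130,70,50,5.7)[:285,:399];b=crop(s,215,175,70,50,5.7)[:285,:399]
c=crop(t,90,190,70,75,4)[:300,:280];d=crop(s,320,170,60,50,5)[:250,:300]
o=np.zeros((600,800,3),np.uint8)
o[:285,:399]=a;o[:285,400:799]=b;o[290:590,:280]=c;o[290:540,400:700]=d
cv2.imwrite("pics/c1.png",o)
g=cv2.cvtColor(t,cv2.COLOR_BGR2GRAY)
m=(g[190:265,90:160]<50).astype(np.uint8)
n,l,st,ce=cv2.connectedComponentsWithStats(m);print(st,ce+[90,190])
E
```

```text
[[   0    0   70   75 4977]
 [  31   35   12   32  273]] [[124.38818565 226.25095439]
 [126.53846154 240.65567766]]
```

View pics/c1.png

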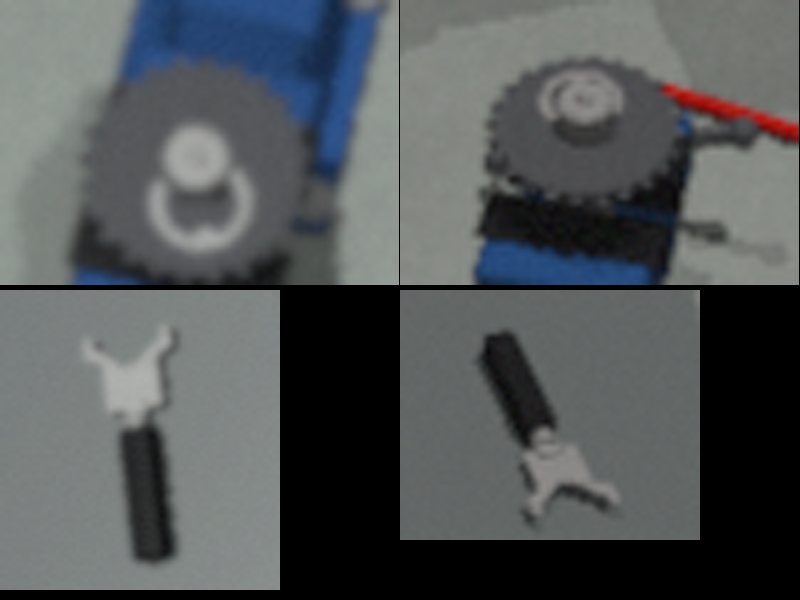

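The crop shows the shaft end at about (249.6,157.5) in the top view and (247.5,192.5) in the scene view. The clip's ring lies on the robot's side of the shaft. The fork's handle is clearly dark in both views, and the blade points away from the robot. Now I'll measure these.

Run:
```python
from h import *
t=cv2.imread("pics/top0.png");s=cv2.imread("pics/scene0.png")
def big(m):
    n,l,st,ce=cv2.connectedComponentsWithStats(m.astype(np.uint8));i=1+np.argmax(st[1:,4]);return l==i,ce[i],st[i]
P=[]
for n,im,(x0,y0,w,h) in(("top",t,(90,190,70,75)),("scene",s,(330,170,40,50))):
    g=cv2.cvtColor(im,cv2.COLOR_BGR2GRAY)[y0:y0+h,x0:x0+w]
    m,c,st=big(g<55)
    ys,xs=np.nonzero(m);pts=np.c_[xs+x0,ys+y0].astype(np.float32)
    W=np.array([onz(n,p,16)[:2] for p in pts])
    r=cv2.minAreaRect(W.astype(np.float32));u,sv,vt=np.linalg.svd(W-W.mean(0),full_matrices=False)
    print(n,"handle",W.mean(0).round(1),r,np.degrees(np.arctan2(vt[0,1],vt[0,0])));P.append(c+[x0,y0])
    m,c,st=big(g>150);print(" blade",onz(n,c+[x0,y0],14.5).round(1),st)
    ys,xs=np.nonzero(m)
    B=np.array([onz(n,(x+x0,y+y0),14.5)[:2] for x,y in zip(xs,ys)]);print(" bladerect",cv2.minAreaRect(B.astype(np.float32)))
print("handle tri",tri(P[1],P[0]))
sh=[]
for n,im,(x0,y0,w,h) in(("top",t,(236,146,28,24)),("scene",s,(236,182,24,18))):
    g=cv2.cvtColor(im,cv2.COLOR_BGR2GRAY)[y0:y0+h,x0:x0+w];print(n);print(g//10)
print("shaft top",tri((247.5,192.5),(249.6,157.5)))
# sprocket discs
for n,im,(x0,y0,w,h) in(("top",t,(222,134,56,54)),("scene",s,(225,180,45,35))):
    hsv=cv2.cvtColor(im,cv2.COLOR_BGR2HSV)[y0:y0+h,x0:x0+w]
    print(n,hsv[h//2-8,::3].tolist())
```

```text
top handle [385.  302.6] ((385.7393493652344, 302.56646728515625), (92.80545043945312, 25.358280181884766), 11.09543514251709) -169.33507136892587
 blade [467.4 321.6  14.5] [ 21  10  21  23 201]
 bladerect ((467.847900390625, 322.22332763671875), (60.80396270751953, 58.91019821166992), 9.698763847351074)
scene handle [386.9 302.5] ((387.6031799316406, 302.01104736328125), (105.6160659790039, 33.41647720336914), 11.204185485839844) 6.555044570532478Traceback (most recent call last):
  File "<stdin>", line 13, in <module>
  File "<stdin>", line 4, in big
    return _wrapfunc(a, 'argmax', axis=axis, out=out, **kwds)
    return bound(*args, **kwds)
ValueError: attempt to get argmax of an empty sequence
```

Run:
```python
from h import *
t=cv2.imread("pics/top0.png");s=cv2.imread("pics/scene0.png")
np.set_printoptions(linewidth=200)
for n,im,(x0,y0,w,h) in(("top",t,(238,148,26,30)),("scene",s,(236,184,22,16))):
    g=cv2.cvtColor(im,cv2.COLOR_BGR2GRAY)[y0:y0+h,x0:x0+w];print(n);print(g//10)
p,e=tri((247.5,192.5),(249.6,157.5));print("shaft top",p,e)
zf=p[2]-20
# sprocket: gray low-sat, mid-dark
for n,im,(x0,y0,w,h) in(("top",t,(222,134,56,54)),("scene",s,(225,180,45,35))):
    c=im[y0:y0+h,x0:x0+w].astype(int);g=c.mean(2);m=(np.ptp(c,axis=2)<22)&(g<112)&(g>55)
    k,l,st,ce=cv2.connectedComponentsWithStats(m.astype(np.uint8));i=1+np.argmax(st[1:,4])
    cn=max(cv2.findContours((l==i).astype(np.uint8),0,1)[0],key=cv2.contourArea)
    hu=cv2.convexHull(cn)[:,0]+[x0,y0]
    W=np.array([onz(n,q,zf)[:2] for q in hu]).astype(np.float32)
    print(n,"circle",cv2.minEnclosingCircle(W),cv2.fitEllipse(W))
```

```text
top
[[ 8  8  8  8  8  8  8  8  8  8  8  8  8  8  8  8  8  8  8  8  8  8  8  8  8  8]
 [ 8  8  8  8  8  8  8  8  8  8  8  8  8  8  8  8  8  8  8  8  8  8  8  8  8  8]
 [ 8  8  8  8  8  8  8  9  8  9  9  9  9  9  8  8  8  8  8  8  8  8  8  8  8  8]
 [ 8  8  8  8  8  8  8  9  9 10 10 10 10 10  9  9  8  8  8  8  8  8  8  8  8  8]
 [ 8  8  8  8  8  8  9 10 11 13 13 13 13 12 11 10  9  8  8  8  8  8  8  8  8  8]
 [ 8  9  8  8  8  9 10 12 14 15 15 15 15 14 13 11 10  9  8  8  8  8  8  8  8  8]
 [ 8  8  8  8  8  9 11 14 15 16 16 16 16 15 15 13 11  9  9  8  8  8  8  8  8  8]
 [ 8  8  8  8  9 10 13 15 16 16 16 16 16 16 16 15 12 10  9  8  8  8  8  8  8  8]
 [ 8  8  8  8  9 11 14 16 16 16 15 15 15 16 16 15 13 11  9  8  8  8  8  8  8  8]
 [ 8  8  8  8  9 11 14 16 16 16 15 15 15 15 16 15 14 11  9  8  8  8  9  8  8  8]
 [ 8  8  8  8  9 11 14 16 16 16 16 15 15 15 16 16 14 11  9  9  8  8  8  8  8  8]
 [ 8  8  8  9  9 11 13 15 16 16 16 16 16 16 16 15 13 12 11 11  9  9  8  8  8  8]
 [ 8  8  8  9  9 10 12 14 16 16 16 16 16 16 15 14 12 12 13 12 10  9  8  8  8  8]
 [ 8  8  9 10 11 11 11 12 14 15 16 16 16 15
[... 2167 characters left out ...]
]
 [ 7  7  7  7  8  8  5  5  6  8  9 10  9  8  7  5  6  7  7  7  7  7]
 [ 7  7  7  7  8  7  5  5  5  5  5  5  5  5  6  6  6  7  8  7  7  7]
 [ 7  7  8  7  7  7  5  4  5  5  5  5  6  5  5  5  6  7  7  8  7  7]
 [ 7  7  7  7  8  7  7  5  5  5  5  5  5  5  5  6  6  7  7  7  7  7]]
shaft top [581.06761206 -44.18396322 209.33349538] 4.031550327595562
top circle ((567.3978271484375, -54.16267776489258), 72.71761322021484) ((562.3303833007812, -49.422237396240234), (127.7723388671875, 137.55880737304688), 129.93386840820312)
scene circle ((603.3095092773438, -39.126346588134766), 73.74159240722656) ((611.3135375976562, -37.740264892578125), (129.897216796875, 163.61387634277344), 93.20650482177734)
```

Run:
```python
from h import *
p,e=tri((246.8,191.7),(249.2,157.1));print("shaft top",p,e)
a,b=ray("scene",(246.8,191.7))[0],ray("top",(249.2,157.1))[0];print(a,b)
zt=p[2];print([onz("top",(249.2,157.1),z).round(1) for z in(zt,)],[onz("scene",(246.8,191.7),z).round(1) for z in(zt,)])
print("scale px/mm",[ (proj(n,p+[10,0,0])-proj(n,p)).round(2).tolist()+(proj(n,p+[0,10,0])-proj(n,p)).round(2).tolist()+(proj(n,p+[0,0,10])-proj(n,p)).round(2).tolist() for n in("scene","top")])
zf=zt-20
t=cv2.imread("pics/top0.png");s=cv2.imread("pics/scene0.png")
for n,im in(("top",t),("scene",s)):
    for r in(36,40,44,48,50,52,54,57):
        C=p*[1,1,0]+[0,0,zf]
        th=np.radians(np.arange(0,360,30));q=proj(n,C+np.c_[r*np.cos(th),r*np.sin(th),0*th])
        g=cv2.remap(im.mean(2).astype(np.float32),q[:,:1].astype(np.float32),q[:,1:].astype(np.float32),1)
        print(n,r,g[:,0].astype(int).tolist())
# clip ring in top: bright pixels below the shaft disc
g=cv2.cvtColor(t,cv2.COLOR_BGR2GRAY);m=(g>118);m[:163]=0;m[180:]=0;m[:,:236]=0;m[:,264:]=0
ys,xs=np.nonzero(m);W=np.array([onz("top",(x,y),zf+2.5)[:2] for x,y in zip(xs,ys)])
# outer circle through hull
h=cv2.convexHull(W.astype(np.float32))[:,0];h=h[h[:,0]<p[0]-12]
A=np.c_[2*h,np.ones(len(h))];c=np.linalg.lstsq(A,(h**2).sum(1),rcond=None)[0];print("clip",c[:2],np.sqrt(c[2]+c[0]**2+c[1]**2))
```

```text
shaft top [581.11966813 -44.69764128 212.87497818] 0.9823883161527461
[1406.49830715  -37.04584238 1097.79119302] [ 324.50737142  -41.75670609 1156.24637648]
[array([581.1, -45.2, 212.9])] [array([581.1, -44.2, 212.9])]
scale px/mm [[[0.0, 2.49], [3.39, -0.02], [-0.03, -2.32]], [[0.03, -3.92], [-4.06, -0.04], [0.02, -1.08]]]
top 36 [86, 87, 88, 88, 88, 97, 140, 119, 89, 86, 87, 85]
top 40 [85, 86, 88, 87, 89, 88, 102, 93, 87, 88, 87, 88]
top 44 [85, 86, 88, 89, 86, 86, 86, 84, 83, 82, 87, 86]
top 48 [82, 85, 97, 99, 72, 67, 66, 64, 69, 63, 87, 84]
top 50 [80, 84, 106, 108, 60, 53, 48, 48, 59, 54, 87, 81]
top 52 [76, 80, 115, 116, 48, 42, 34, 37, 56, 50, 85, 75]
top 54 [73, 79, 121, 122, 44, 38, 29, 27, 55, 50, 82, 72]
top 57 [71, 79, 126, 125, 49, 53, 39, 22, 59, 51, 77, 70]
scene 36 [79, 79, 79, 78, 79, 90, 122, 109, 80, 77, 77, 79]
scene 40 [78, 78, 79, 79, 78, 77, 99, 81, 79, 79, 77, 79]
scene 44 [75, 77, 78, 77, 76, 80, 90, 83, 75, 79, 75, 78]
scene 48 [63, 68, 68, 75, 70, 109, 109, 110, 97, 79, 62, 62]
scene 50 [55, 57, 58, 71, 66, 121, 120, 123, 113, 91, 64, 53]
scene 52 [48, 45, 42, 65, 81, 128, 127, 129, 124, 113, 60, 49]
scene 54 [42, 30, 36, 71, 99, 133, 130, 133, 131, 126, 58, 43]
scene 57 [31, 18, 29, 94, 119, 133, 131, 134, 134, 133, 61, 35]
clip [565.94405795 -46.76940342] 22.672452739819626
```

>>> jog_arm --pt "0 0 7.6 0 0 0 60" --pt "0 0 7.6 0 0 0 60" --pt "0 0 0 19 -52 0 60" --pt "0 0 0 19 -52 0 60" --pt "0 0 0 19 -52 0 60" --grip_force 50

```text
time: 0.72
ee_pos: [279.8, -350.2, 215.9]
orientation: [-3.141, -0.0, 0.191]
force: [1.2, 0.2, 1.2]
width: 60.0
finger_force: 0.0
```

>>> jog_arm --pt "0 0 0 19 -52 0 60" --pt "0 0 0 19 -52 0 60" --pt "0 0 0 19 -52 0 60" --pt "0 0 0 19 -52 0 60" --pt "0 0 0 19 -52 0 60"

```text
time: 1.35
ee_pos: [323.4, -77.0, 216.4]
orientation: [3.141, -0.001, 0.191]
force: [1.2, 0.3, 0.0]
width: 59.9
finger_force: 0.0
```

>>> jog_arm --pt "0 0 0 19 -52 0 60" --pt "0 0 0 19 -52 0 60" --pt "0 0 0 19 -52 0 60" --pt "0 0 0 19 -52 0 60" --pt "0 0 0 19 -52 0 60"

```text
time: 1.98
ee_pos: [367.2, 196.5, 216.3]
orientation: [3.141, -0.0, 0.192]
force: [0.9, -0.8, -0.5]
width: 59.9
finger_force: 0.0
```

>>> jog_arm --pt "0 0 0 19 -52 0 60" --pt "0 0 0 19 -52 0 60" --pt "0 0 0 0 0 50 60" --pt "0 0 0 0 0 50 60" --pt "0 0 0 0 0 0 60"

```text
time: 2.6
ee_pos: [381.7, 302.2, 113.1]
orientation: [3.138, 0.009, 0.192]
force: [0.3, -0.5, 0.1]
width: 59.9
finger_force: 0.0
```

>>> jog_arm --pt "0 0 0 1 0 40 60" --pt "0 0 0 0 0 40 60" --pt "0 0 0 0 0 10 60" --pt "0 0 0 0 0 0 60" --pt "0 0 0 0 0 0 60"

```text
time: 3.22
ee_pos: [387.5, 304.9, 28.2]
orientation: [-3.14, -0.004, 0.191]
force: [0.1, -0.3, 0.0]
width: 60.0
finger_force: 0.0
```

>>> jog_arm --pt "0 0 0 0 0 6 60" --pt "0 0 0 0 0 5 60" --pt "0 0 0 0 0 0 60" --pt "0 0 0 0 0 0 60"

```text
time: 3.72
ee_pos: [385.9, 304.1, 15.4]
orientation: [3.141, 0.0, 0.192]
force: [0.1, 0.2, -0.3]
width: 60.1
finger_force: 0.0
```

Run:
```python
from h import *
s=state();print(s["ee_pos"],s["orientation"],s["force"],s["qd"])
a=crop(capture("scene"),310,150,90,75,6.6)[:495,:594];cv2.imwrite("pics/g1.png",a)
```

```text
[385.88801918 304.07728492  15.37834033] [3.14144469e+00 1.55347307e-04 1.91573371e-01] [ 0.1085799   0.20934312 -0.33464606] [ 0.00051091 -0.00182678 -0.00272588  0.00097151  0.00145692 -0.0006023 ]
```

View pics/g1.png

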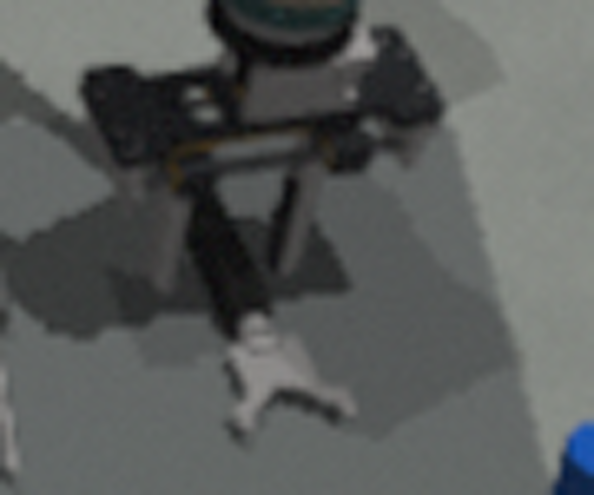

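The fingers straddle the handle (handle at crop (230,250), fingertips at (165,285) and (290,265)), so I'll close.

>>> jog_arm --pt "0 0 0 0 0 0 20" --pt "0 0 0 0 0 0 20" --pt "0 0 0 0 0 0 20" --pt "0 0 0 0 0 0 20" --pt "0 0 0 0 0 0 20" --grip_force 50

```text
time: 4.4
ee_pos: [385.9, 304.0, 15.4]
orientation: [3.141, 0.0, 0.192]
force: [0.7, -0.6, 0.8]
width: 23.6
finger_force: 50.0
```

>>> jog_arm --pt "0 0 0 0 0 0 20" --pt "0 0 0 0 0 0 20" --pt "0 0 0 0 0 0 20"

```text
time: 4.78
ee_pos: [385.9, 304.0, 15.5]
orientation: [3.141, -0.0, 0.192]
force: [0.9, -0.3, 0.6]
width: 23.9
finger_force: 50.0
```

>>> jog_arm --pt "0 0 0 0 0 -10 20" --pt "0 0 0 0 0 -40 20" --pt "0 0 0 0 0 -50 20" --pt "0 0 0 0 0 -50 20" --pt "0 0 3 0 0 -55 20"

```text
time: 5.4
ee_pos: [385.2, 303.8, 222.3]
orientation: [3.142, 0.0, 0.138]
force: [0.8, 1.3, -2.8]
width: 23.7
finger_force: 50.0
```

>>> jog_arm --pt "0 0 0 -2 40 0 20" --pt "0 0 0 -2 50 0 20" --pt "0 0 0 -2 50 0 20" --pt "0 0 0 -2 50 0 20" --pt "0 0 0 -2 50 0 20"

```text
time: 6.02
ee_pos: [409.0, 63.6, 221.0]
orientation: [3.142, -0.001, 0.139]
force: [1.1, -0.3, -2.0]
width: 23.8
finger_force: 50.0
```

>>> jog_arm --pt "0 0 0 -2 50 0 20" --pt "0 0 0 -2 50 0 20" --pt "0 0 0 -2 32 0 20" --pt "0 0 0 0 0 0 20" --pt "0 0 0 0 0 0 20"

```text
time: 6.65
ee_pos: [421.3, -65.7, 220.5]
orientation: [-3.141, 0.0, 0.139]
force: [0.2, -0.8, -1.9]
width: 23.6
finger_force: 50.0
```

>>> jog_arm --pt "0 0 0 0 0 0 20" --pt "0 0 0 0 0 0 20"

```text
time: 6.9
ee_pos: [421.6, -65.5, 220.5]
orientation: [-3.141, -0.0, 0.141]
force: [-0.3, -0.0, -0.5]
width: 23.9
finger_force: 50.0
```

Run:
```python
from h import *
s=state();print(s["ee_pos"],s["orientation"],s["force"])
t=capture("top");c=capture("scene");cv2.imwrite("pics/t1.png",t);cv2.imwrite("pics/s1.png",c)
o=np.zeros((600,800,3),np.uint8)
o[:595,:399]=crop(t,215,125,70,105,5.7)[:595,:399];o[:595,400:799]=crop(c,215,125,70,105,5.7)[:595,:399]
cv2.imwrite("pics/v1.png",o)
```

```text
[421.55930246 -65.54076024 220.51476242] [-3.14149819e+00 -6.66973433e-05  1.40859964e-01] [-0.32412177 -0.01134993 -0.53464742]
```

View pics/v1.png

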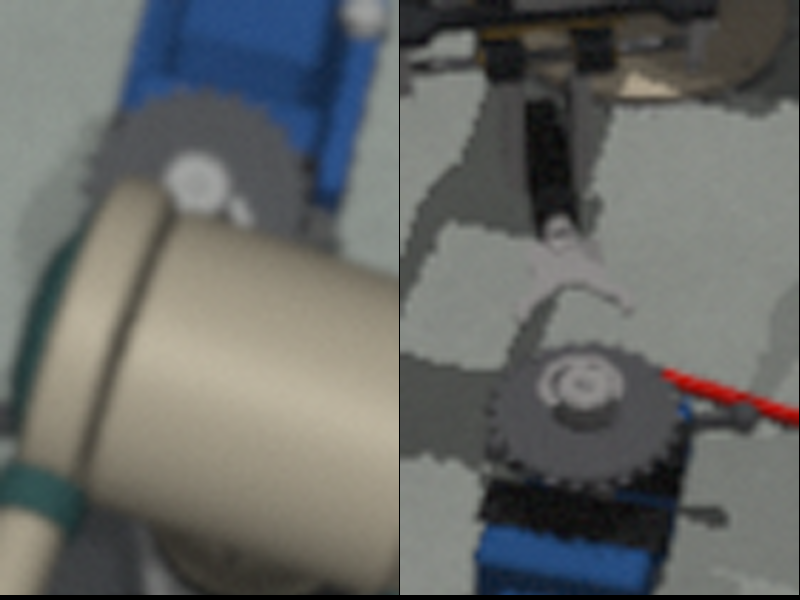

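The arm blocks the top view. In the scene view the tine tips are at about crop (525,315) and (630,310), and the clip ring spans x 538–624 behind the shaft. Next I'll lower to just above the face and look against the dark sprocket.

>>> jog_arm --pt "0 0 0 0 0 10 20" --pt "0 0 0 0 0 10 20" --pt "0 0 0 0 0 0 20" --pt "0 0 0 0 0 0 20"

```text
time: 7.5
ee_pos: [421.7, -66.6, 200.3]
orientation: [-3.142, 0.0, 0.139]
force: [-0.3, -0.2, -1.6]
width: 23.5
finger_force: 50.0
```

Run:
```python
from h import *
s=state();print(s["ee_pos"],s["orientation"],s["force"])
c=capture("scene");cv2.imwrite("pics/s2.png",c)
T=s["ee_pos"];y=s["orientation"][2];ex=np.array([np.cos(y),np.sin(y),0]);ey=np.array([-np.sin(y),np.cos(y),0])
o=crop(c,222,155,50,55,10.5)[:570,:525]
k=lambda p:((p-[222,155]+.5)*10.5).round().astype(int)
for a,b in((119,28),(119,-28),(98,0),(48,0)):
    p=proj("scene",T+a*ex+b*ey+[0,0,2.1])[0];print(a,b,p.round(1),k(p))
o=cv2.convertScaleAbs(o,alpha=1.4)
cv2.imwrite("pics/v2.png",o)
```

```text
[421.69831638 -66.59527071 200.29989039] [-3.14156680e+00  2.73419300e-04  1.39053354e-01] [-0.31119176 -0.23439706 -1.60263138]
119 28 [254.  183.1] [341 300]
119 -28 [235.7 185. ] [149 321]
98 0 [243.9 179.2] [236 259]
48 0 [241.8 168.1] [213 142]
```

View pics/v2.png

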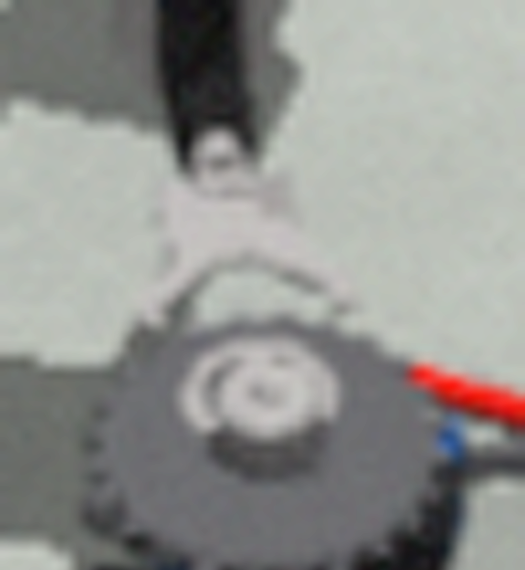

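The tines sit where the model puts them: tips are seen at (350,302) and (150,318), against a predicted (341,300) and (149,321). The fork axis needs about 0.8 mm towards −y, then I'll lower to the face by feel.

>>> jog_arm --pt "0 0 0 0 0.8 2 20" --pt "0 0 0 0 0 1 20" --pt "0 0 0 0 0 0 20" --pt "0 0 0 0 0 0 20"

```text
time: 8.05
ee_pos: [421.8, -67.4, 197.5]
orientation: [3.141, -0.0, 0.139]
force: [-1.0, 0.0, -1.4]
width: 23.4
finger_force: 50.0
```

>>> jog_arm --pt "0 0 0 0 0 1 20" --pt "0 0 0 0 0 0 20" --pt "0 0 0 0 0 0 20"

```text
time: 8.43
ee_pos: [421.8, -67.3, 196.5]
orientation: [3.142, -0.0, 0.139]
force: [-0.4, -1.4, -1.4]
width: 23.6
finger_force: 50.0
```

>>> jog_arm --pt "0 0 0 0 0 1 20" --pt "0 0 0 0 0 0 20" --pt "0 0 0 0 0 0 20"

```text
time: 8.8
ee_pos: [421.8, -67.3, 195.5]
orientation: [3.142, -0.0, 0.139]
force: [0.1, -0.5, -1.7]
width: 23.9
finger_force: 50.0
```

>>> jog_arm --pt "0 0 0 0 0 0.5 20" --pt "0 0 0 0 0 0 20" --pt "0 0 0 0 0 0 20"

```text
time: 9.18
ee_pos: [421.8, -67.3, 195.0]
orientation: [3.141, 0.0, 0.139]
force: [-0.3, -0.4, -2.2]
width: 23.2
finger_force: 50.0
```

>>> jog_arm --pt "0 0 0 0 0 0.5 20" --pt "0 0 0 0 0 0 20" --pt "0 0 0 0 0 0 20"

```text
time: 9.55
ee_pos: [421.8, -67.3, 194.4]
orientation: [3.142, 0.0, 0.139]
force: [-0.6, -0.2, -1.0]
width: 23.5
finger_force: 50.0
```

>>> jog_arm --pt "0 0 0 0 0 0.5 20" --pt "0 0 0 0 0 0 20" --pt "0 0 0 0 0 0 20"

```text
time: 9.93
ee_pos: [421.8, -67.3, 194.0]
orientation: [3.142, -0.0, 0.139]
force: [0.9, 0.0, -1.0]
width: 23.7
finger_force: 50.0
```

>>> jog_arm --pt "0 0 0 0 0 0.5 20" --pt "0 0 0 0 0 0 20" --pt "0 0 0 0 0 0 20"

```text
time: 10.3
ee_pos: [421.8, -67.3, 193.4]
orientation: [3.142, 0.0, 0.139]
force: [-0.1, -0.1, -1.2]
width: 23.4
finger_force: 50.0
```

>>> jog_arm --pt "0 0 0 0 0 0.5 20" --pt "0 0 0 0 0 0 20" --pt "0 0 0 0 0 0 20"

```text
time: 10.68
ee_pos: [421.8, -67.3, 193.0]
orientation: [3.142, -0.0, 0.139]
force: [0.4, -0.0, -1.0]
width: 23.8
finger_force: 50.0
```

>>> jog_arm --pt "0 0 0 0 0 0.5 20" --pt "0 0 0 0 0 0 20" --pt "0 0 0 0 0 0 20"

```text
time: 11.05
ee_pos: [421.8, -67.3, 192.4]
orientation: [3.142, 0.0, 0.139]
force: [1.0, 0.3, -0.6]
width: 23.3
finger_force: 50.0
```

Run:
```python
from h import *
s=state();print(s["ee_pos"],s["force"],s["torque"])
c=capture("scene");d=cv2.imread("pics/s2.png")
cv2.imwrite("pics/s3.png",c)
np.set_printoptions(linewidth=200)
```

```text
[421.76432395 -67.33346026 192.43056503] [ 1.00205309  0.25542418 -0.61169444] [0.03302917 0.04091007 0.00188901]
```

>>> jog_arm --pt "0 0 0 0 0 0.5 20" --pt "0 0 0 0 0 0 20" --pt "0 0 0 0 0 0 20"

```text
time: 11.48
ee_pos: [421.8, -67.3, 191.9]
orientation: [3.142, 0.0, 0.139]
force: [-0.8, 0.3, -1.4]
width: 23.9
finger_force: 50.0
```

Run:
```python
from h import *
for i in range(4):
    s=state();print(s["ee_pos"],s["force"],s["torque"]);capture("scene")
```

```text
[421.79548504 -67.32040452 191.94864074] [-0.79218196  0.28392332 -1.36739553] [-0.0081483   0.0815128  -0.01256864]
[421.80503957 -67.33232392 191.97454207] [-0.85989772  0.47750808 -1.68538054] [ 0.02637692  0.02453825 -0.01370326]
[421.80786354 -67.32689104 191.97817643] [-0.03830296  0.41855888 -1.0598012 ] [0.02277298 0.0279368  0.03429306]
[421.77383223 -67.32953291 191.95653595] [ 0.66089085  0.4307465  -1.86583243] [ 0.03248001  0.00188804 -0.01201868]
```

>>> jog_arm --pt "0 0 0 0 0 0.5 20" --pt "0 0 0 0 0 0 20" --pt "0 0 0 0 0 0 20"

```text
time: 12.05
ee_pos: [421.8, -67.3, 191.4]
orientation: [3.142, 0.0, 0.139]
force: [0.3, 0.5, -2.1]
width: 23.6
finger_force: 50.0
```

Run:
```python
from h import *
for i in range(4):
    s=state();print(s["ee_pos"],s["force"],s["torque"]);c=capture("scene")
cv2.imwrite("pics/s4.png",c)
o=cv2.convertScaleAbs(crop(c,222,155,50,55,10.5)[:570,:525],alpha=1.4)
cv2.imwrite("pics/v3.png",o)
```

```text
[421.78061746 -67.31697842 191.42898292] [ 0.33596991  0.45844797 -2.10469701] [ 0.01144509  0.03187431 -0.01037609]
[421.78680346 -67.32331475 191.42241734] [ 0.27675259  0.2410437  -1.86777734] [0.02036159 0.07812073 0.02682829]
[421.80081022 -67.30949292 191.46555662] [-0.03386783  0.10608462 -1.74326247] [ 0.01993204  0.06630992 -0.0389389 ]
[421.79531083 -67.30637617 191.4631109 ] [-0.0729786  -0.28946839 -1.46561777] [-0.01223843  0.03224581  0.05555282]
```

View pics/v3.png

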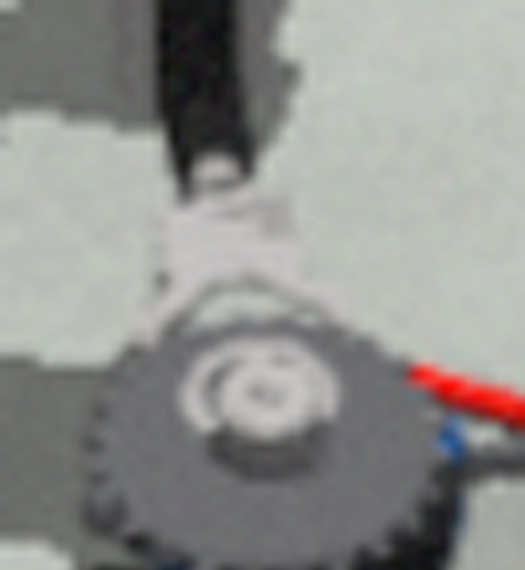

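The force stayed at the fork's own weight: the tine tips (150,330) and (340,320) are only at the sprocket's rim, not over the face. I'll raise, advance 13 mm and lower again.

>>> jog_arm --pt "0 0 0 0 0 -6 20" --pt "0 0 0 7 0 0 20" --pt "0 0 0 6 0 0 20" --pt "0 0 0 0 0 2 20" --pt "0 0 0 0 0 0 20"

```text
time: 12.88
ee_pos: [435.5, -65.5, 195.6]
orientation: [3.141, -0.001, 0.139]
force: [0.5, 0.6, -1.0]
width: 23.3
finger_force: 50.0
```

>>> jog_arm --pt "0 0 0 0 0 0.5 20" --pt "0 0 0 0 0 0 20" --pt "0 0 0 0 0 0 20"

```text
time: 13.25
ee_pos: [435.3, -65.6, 195.3]
orientation: [3.141, -0.002, 0.139]
force: [2.9, 0.9, 1.4]
width: 23.7
finger_force: 50.0
```

>>> jog_arm --pt "0 0 0 0 0 0.5 20" --pt "0 0 0 0 0 0 20" --pt "0 0 0 0 0 0 20"

```text
time: 13.62
ee_pos: [435.3, -65.6, 194.9]
orientation: [3.141, -0.002, 0.139]
force: [2.1, 0.1, 3.3]
width: 23.5
finger_force: 50.0
```

>>> jog_arm --pt "0 0 0 0 0 0.5 20" --pt "0 0 0 0 0 0 20" --pt "0 0 0 0 0 0 20"

```text
time: 14.0
ee_pos: [435.3, -65.6, 194.4]
orientation: [3.141, -0.002, 0.139]
force: [2.5, 0.3, 4.8]
width: 23.4
finger_force: 50.0
```

Run:
```python
from h import *
for i in range(3):
    s=state();print(s["ee_pos"],s["force"],s["torque"]);capture("scene")
```

```text
[435.25139761 -65.63535753 194.42156569] [2.52678039 0.30981046 4.75811808] [ 0.2364178  -0.93754592 -0.01098216]
[435.25962116 -65.6318623  194.41555806] [1.66630409 0.27373295 4.69940411] [ 2.66594312e-01 -9.73072006e-01  1.26754369e-04]
[435.26413451 -65.60808206 194.42087759] [1.4067546  0.71311274 4.58989145] [ 0.20969274 -0.93381086  0.00874917]
```

Contact with the face came at TCP z ≈ 195.5. I'll ease the down-force and advance towards the clip.

>>> jog_arm --pt "0 0 0 0 0 -0.7 20" --pt "0 0 0 3 0 0 20" --pt "0 0 0 3 0 0 20" --pt "0 0 0 2 0 0 20" --pt "0 0 0 0 0 0 20"

```text
time: 14.78
ee_pos: [439.7, -64.3, 193.9]
orientation: [-3.141, 0.007, 0.14]
force: [-4.0, -0.8, 5.0]
width: 23.4
finger_force: 50.0
```

Run:
```python
from h import *
for i in range(3):
    s=state();print(s["ee_pos"],s["orientation"],s["force"],s["torque"]);c=capture("scene")
cv2.imwrite("pics/s5.png",c)
T=s["ee_pos"];y=s["orientation"][2];ex=np.array([np.cos(y),np.sin(y),0]);ey=np.array([-np.sin(y),np.cos(y),0])
k=lambda p:((p-[222,155]+.5)*10.5).round().astype(int)
for a,b in((119,28),(119,-28),(98,0),(48,0)): print(a,b,k(proj("scene",T+a*ex+b*ey+[0,0,2.1])[0]))
o=cv2.convertScaleAbs(crop(c,222,155,50,55,10.5)[:570,:525],alpha=1.4)
cv2.imwrite("pics/v4.png",o)
```

```text
[439.71965615 -64.34563013 193.90239196] [-3.14071515  0.00668703  0.13956755] [-3.96228499 -0.81928484  5.00673172] [-0.02338542  0.16959093 -0.04403884]
[439.71965637 -64.3798895  193.91460858] [-3.14077439  0.00657327  0.1395263 ] [-3.88018058  0.1189013   5.16499638] [-0.05190534  0.16438748 -0.05104272]
[439.7264045  -64.35009569 193.92090311] [-3.14077797  0.00650566  0.13956233] [-4.4984799  -1.15222608  5.59471037] [-0.09113683  0.17553548  0.01050159]
119 28 [350 360]
119 -28 [157 381]
98 0 [244 319]
48 0 [221 200]
```

View pics/v4.png

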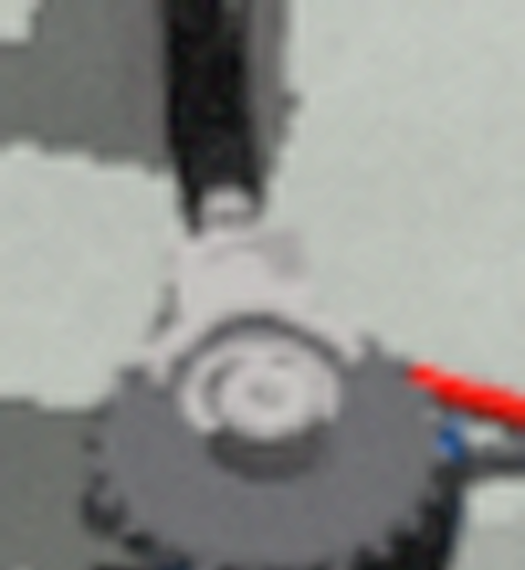

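Run:
```python
from h import *
s=state();print(s)
print(tri((276.6,197.8),(213,199)), tri((268,197),(240,205)))
print([onz("top",(240,205),z).round(0) for z in (100,150,185)],[onz("top",(213,199),z).round(0) for z in (100,150,185)],[onz("top",(270,215),z).round(0) for z in (100,150,185)])
```

```text
{'time': 14.925, 'joint_positions': array([-0.30037574,  0.0969421 ,  1.79516546, -0.00216257,  1.2557167 ,
        1.13154737]), 'qd': array([-0.00051938, -0.00051259, -0.00106488, -0.0020142 ,  0.00146994,
        0.00097542]), 'joint_efforts': array([ 6.07810076e-01, -2.54123515e+01, -2.22517043e+01,  4.84272391e-01,
       -9.07023847e-01, -2.30503018e-02]), 'ee_pos': array([439.70383051, -64.3608799 , 193.91974381]), 'orientation': array([-3.14079942,  0.00651327,  0.13955237]), 'force': array([-5.48005046, -0.53574032,  4.97391171]), 'torque': array([-0.07146268,  0.14683786, -0.02047422]), 'finger_force': 50.000449419021606, 'width': 23.896747901560968}
(array([495.42188474,  52.90718528,  90.20058698]), np.float64(1.5425979833071382)) (array([482.06328985,   2.15147995,  80.30062335]), np.float64(47.40048023051144))
[array([478., -22., 100.]), array([471., -23., 150.]), array([466., -24., 185.])] [array([494.,  51., 100.]), array([486.,  47., 150.]), array([480.,  44., 185.])] [array([ 452., -103.,  100.]), array([ 446., -100.,  150.]), array([442., -98., 185.])]
```

>>> jog_arm --pt "0 0 0 0 0 0 20" --pt "0 0 0 0 0 0 20" --pt "0 0 0 0 0 0 20"

```text
time: 15.3
ee_pos: [439.7, -64.3, 193.9]
orientation: [-3.141, 0.006, 0.14]
force: [-4.3, 0.0, 5.8]
width: 23.6
finger_force: 50.0
```

The servo is soft along x (about 1.3 N/mm), and the blade's friction on the face holds it back. I'll ease the down-load.

>>> jog_arm --pt "0 0 0 0 0 -0.8 20" --pt "0 0 0 0 0 0 20" --pt "0 0 0 0 0 0 20"

```text
time: 15.68
ee_pos: [442.2, -64.2, 194.7]
orientation: [-3.141, 0.001, 0.139]
force: [-0.1, 0.0, -2.5]
width: 23.6
finger_force: 50.0
```

>>> jog_arm --pt "0 0 0 0 0 -0.5 20" --pt "0 0 0 0 0 0 20" --pt "0 0 0 0 0 0 20"

```text
time: 16.05
ee_pos: [442.6, -64.4, 195.9]
orientation: [3.142, 0.0, 0.139]
force: [0.8, 0.2, -1.0]
width: 23.8
finger_force: 50.0
```

Run:
```python
from h import *
for i in range(3):
    s=state();print(s["ee_pos"],s["orientation"],s["force"],s["torque"]);c=capture("scene")
```

```text
[442.60169901 -64.40165729 195.88580042] [3.14157961e+00 9.34883120e-05 1.39118697e-01] [ 0.80924703  0.15668673 -0.97159914] [0.03202305 0.0647173  0.0071655 ]
[442.62023817 -64.3850757  195.90347602] [3.14157152e+00 1.17889088e-05 1.39182353e-01] [-0.27458368 -0.77851338 -1.25276389] [-0.01867943 -0.02700757  0.00481899]
[442.60201415 -64.39279102 195.95975185] [ 3.14151098e+00 -4.62923882e-05  1.39160136e-01] [ 0.13756526  0.09756822 -1.60552286] [ 0.02345696  0.05357543 -0.01818325]
```

>>> jog_arm --pt "0 0 0 0 0 0.5 20" --pt "0 0 0 1 0 0 20" --pt "0 0 0 1 0 0 20" --pt "0 0 0 0 0 0 20"

```text
time: 16.7
ee_pos: [444.7, -64.2, 195.5]
orientation: [3.141, -0.0, 0.139]
force: [0.4, 0.1, -0.6]
width: 23.3
finger_force: 50.0
```

>>> jog_arm --pt "0 0 0 1 0 0 20" --pt "0 0 0 1 0 0 20" --pt "0 0 0 0 0 0 20"

```text
time: 17.08
ee_pos: [446.7, -63.9, 195.5]
orientation: [3.141, -0.0, 0.139]
force: [0.4, -0.4, -1.2]
width: 23.5
finger_force: 50.0
```

>>> jog_arm --pt "0 0 0 1 0 0.3 20" --pt "0 0 0 1 0 0 20" --pt "0 0 0 0 0 0 20"

```text
time: 17.45
ee_pos: [448.6, -63.6, 195.2]
orientation: [3.141, -0.0, 0.139]
force: [0.2, -0.5, -1.2]
width: 23.9
finger_force: 50.0
```

>>> jog_arm --pt "0 0 0 1 0 0 20" --pt "0 0 0 1 0 0 20" --pt "0 0 0 0 0 0 20"

```text
time: 17.82
ee_pos: [450.3, -63.3, 195.1]
orientation: [-3.142, 0.001, 0.139]
force: [-1.2, -0.6, -1.3]
width: 23.4
finger_force: 50.0
```

>>> jog_arm --pt "0 0 0 1 0 0 20" --pt "0 0 0 1 0 0 20" --pt "0 0 0 0 0 0 20"

```text
time: 18.2
ee_pos: [451.5, -63.0, 194.9]
orientation: [-3.141, 0.002, 0.139]
force: [-4.8, -0.2, -0.5]
width: 23.8
finger_force: 50.0
```

>>> jog_arm --pt "0 0 0 1 0 -0.2 20" --pt "0 0 0 1 0 -0.2 20" --pt "0 0 0 0 0 0 20"

```text
time: 18.58
ee_pos: [453.4, -62.7, 195.2]
orientation: [-3.141, 0.002, 0.139]
force: [-4.2, 0.3, -1.5]
width: 23.6
finger_force: 50.0
```

Run:
```python
from h import *
for i in range(2):
    s=state();print(s["ee_pos"],s["orientation"],s["force"],s["torque"]);c=capture("scene")
cv2.imwrite("pics/s6.png",c)
o=cv2.convertScaleAbs(crop(c,227,165,40,45,13)[:580,:520],alpha=1.4)
cv2.imwrite("pics/v5.png",o)
```

```text
[453.40869216 -62.6962364  195.16298048] [-3.14125408e+00  2.28182242e-03  1.39150382e-01] [-4.20172728  0.30098459 -1.52081962] [-0.06000435  0.65054778 -0.02690774]
[453.84571087 -62.69199424 195.23824982] [-3.14134985e+00  1.32348404e-03  1.39141100e-01] [-3.74525966  0.42365684 -1.06120954] [-0.05665524  0.6776316  -0.00662634]
```

View pics/v5.png

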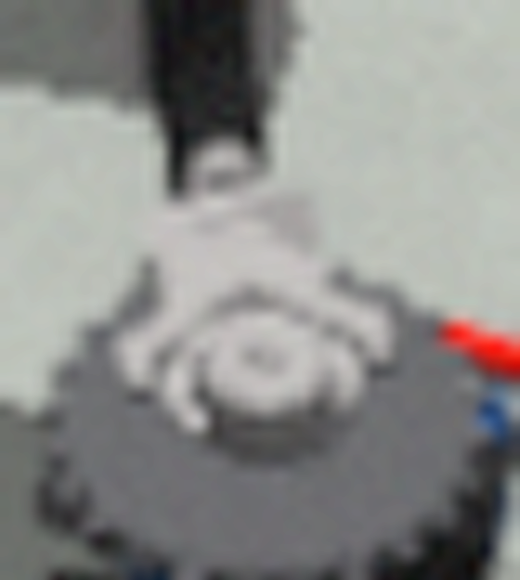

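The blade lies behind the clip, with tines at (130,370) and (380,345), and the clip ring is in the notch and moving squarely towards the shaft at (265,355). I'll keep pushing.

>>> jog_arm --pt "0 0 0 1 0 0 20" --pt "0 0 0 1 0 0 20" --pt "0 0 0 0 0 0 20"

```text
time: 19.05
ee_pos: [457.6, -62.4, 195.8]
orientation: [3.141, -0.002, 0.139]
force: [-1.6, 0.3, -0.9]
width: 23.4
finger_force: 50.0
```

>>> jog_arm --pt "0 0 0 1 0 -0.2 20" --pt "0 0 0 1 0 -0.2 20" --pt "0 0 0 0 0 0 20"

```text
time: 19.42
ee_pos: [459.3, -62.2, 196.2]
orientation: [3.141, -0.002, 0.139]
force: [-0.2, -0.6, -0.9]
width: 23.7
finger_force: 50.0
```

>>> jog_arm --pt "0 0 0 0 0 0.6 20" --pt "0 0 0 0 0 0 20" --pt "0 0 0 0 0 0 20"

```text
time: 19.8
ee_pos: [458.7, -62.3, 195.4]
orientation: [3.141, -0.001, 0.139]
force: [0.0, -0.1, -0.8]
width: 23.8
finger_force: 50.0
```

>>> jog_arm --pt "0 0 0 1 0 0 20" --pt "0 0 0 1 0 0 20" --pt "0 0 0 0 0 0 20"

```text
time: 20.18
ee_pos: [460.7, -61.9, 195.4]
orientation: [3.141, -0.0, 0.139]
force: [-0.0, -0.3, -1.2]
width: 24.1
finger_force: 50.0
```

Run:
```python
from h import *
np.set_printoptions(linewidth=220)
s=state();print(s["ee_pos"],s["orientation"],s["force"],s["torque"]);c=capture("scene");cv2.imwrite("pics/s7.png",c)
for n in ("s6","s7"):
    im=cv2.imread(f"pics/{n}.png");print(cv2.cvtColor(im,cv2.COLOR_BGR2GRAY)[182:206,233:262]//10)
```

```text
[460.65156544 -61.91515047 195.35103137] [ 3.14144362e+00 -3.07068343e-04  1.39201817e-01] [-0.01403184 -0.34843739 -1.15005641] [0.03457088 0.06108576 0.06507283]
[[13 13 13 13 13 13 13 13 13 12 12 13 13 13 13 11 11 11 12 13 13 13 13 13 13 13 13 13 13]
 [13 13 13 13 13 13 13 13 13 13 13 13 13 13 13 12 12 11 12 13 13 13 13 13 13 13 13 13 13]
 [13 13 13 13 13 12 13 13 13 13 13 13 13 13 14 13 13 12 13 13 13 13 13 13 13 13 13 13 13]
 [13 13 13 13 11  9 12 13 13 13 14 13 13 13 13 13 13 13 13 12 11 12 13 13 13 13 13 13 13]
 [13 13 13 13 11  8 11 13 13 13 13 13 13 13 13 13 13 13 13 10  8 11 12 12 12 13 13 13 13]
 [13 13 13 11  9  8 11 13 13 13 13 12 11  9 11 12 13 13 13 11 10  9  9  9 10 12 13 13 13]
 [13 13 12  9  8  8 11 13 13 13 11 10 10  9 10 11 11 12 13 13 13 12 11 10  8 10 12 12 13]
 [12 11 10  8  8 10 12 13 13 12 11 11 13 13 13 13 11 11 12 12 12 13 13 12  8  8  8  8 11]
 [ 9  7  8 10 11 12 13 12 12 12 13 13 13 13 13 13 13 13 11  9 10 12 13 12  9  7  7  6  6]
 [ 9  7  9 12 13 13 11 10 12 13 12 13 13 12 12 13 13 13 12 12 11  9 11 12  8  7  7  7  7]
 [ 9  7  8 11 13 12  8 11 12 10 12 1
[... 2685 characters left out ...]
 7  9 13 13  9  5  5  5  5  5  6  5  5  7  9  9  7  8  8  7  7  7  7]
 [ 8  7  7  8  7  8  7  8 10 12 10  5  5  5  5  5  5  5  5  6  6  7  7  8  7  7  8  7  7]
 [ 8  8  7  7  7  7  8  7  7  7  7  7  6  6  5  5  6  7  7  7  7  8  7  8  8  7  7  7  7]
 [ 7  8  7  7  7  8  8  7  8  8  7  7  7  7  7  8  7  7  7  7  7  8  7  7  8  7  7  7  7]
 [ 6  7  7  8  7  8  7  8  7  8  8  8  7  8  7  8  8  8  7  7  7  8  7  7  7  7  7  7  6]
 [ 5  7  8  7  7  7  8  7  7  7  7  7  7  7  8  7  7  7  7  7  7  7  7  8  8  7  7  7  6]
 [ 5  7  7  7  7  8  8  7  7  8  7  7  7  7  7  7  7  8  7  7  8  8  7  7  8  7  7  6  6]
 [ 5  6  6  7  7  7  8  7  7  7  8  8  7  7  7  7  8  8  7  7  7  8  7  7  7  6  5  4  5]]
```

The clip's arms moved about 2 rows towards the camera (8–10 mm) and the force dropped to zero, so it has snapped on. Next I'll close the gap and press.

>>> jog_arm --pt "0 0 0 1 0 0 20" --pt "0 0 0 1 0 0 20" --pt "0 0 0 0 0 0 20"

```text
time: 20.6
ee_pos: [462.5, -61.6, 195.4]
orientation: [3.141, -0.0, 0.139]
force: [-0.3, 0.8, -0.9]
width: 23.1
finger_force: 50.0
```

>>> jog_arm --pt "0 0 0 1 0 0 20" --pt "0 0 0 1 0 0 20" --pt "0 0 0 0 0 0 20"

```text
time: 20.98
ee_pos: [463.5, -61.4, 195.2]
orientation: [-3.141, 0.002, 0.139]
force: [-3.3, -0.5, -0.7]
width: 23.5
finger_force: 50.0
```

>>> jog_arm --pt "0 0 0 1 0 0 20" --pt "0 0 0 1 0 -0.2 20" --pt "0 0 0 0 0 0 20"

```text
time: 21.35
ee_pos: [463.9, -61.2, 195.1]
orientation: [-3.141, 0.005, 0.139]
force: [-7.2, -0.7, 0.6]
width: 23.4
finger_force: 50.0
```

>>> jog_arm --pt "0 0 0 0.8 0 -0.3 20" --pt "0 0 0 0.8 0 -0.2 20" --pt "0 0 0 0 0 0 20" --pt "0 0 0 0 0 0 20"

```text
time: 21.85
ee_pos: [464.1, -61.1, 195.3]
orientation: [-3.141, 0.008, 0.139]
force: [-8.2, -1.6, 0.6]
width: 23.6
finger_force: 50.0
```

Run:
```python
from h import *
F=[]
for i in range(6):
    s=state();F.append(s["force"]);capture("scene")
print(np.mean(F,0),s["ee_pos"],s["orientation"],s["torque"])
```

```text
[-8.8159566  -1.55282634  0.87961112] [464.07368072 -61.10600253 195.27468939] [-3.14111938  0.00824129  0.13932536] [-0.32906332  1.46547952 -0.09834971]
```

>>> jog_arm --pt "0 0 0 1 0 -0.3 20" --pt "0 0 0 0 0 0 20" --pt "0 0 0 0 0 0 20" --pt "0 0 0 0 0 0 20" --pt "0 0 0 0 0 0 20"

```text
time: 22.78
ee_pos: [464.2, -61.0, 195.4]
orientation: [-3.141, 0.01, 0.139]
force: [-10.6, -2.0, 0.3]
width: 23.5
finger_force: 50.0
```

Run:
```python
from h import *
F=[]
for i in range(6):
    s=state();F.append(s["force"]);capture("scene")
print(np.mean(F,0),s["ee_pos"],s["orientation"],s["torque"])
```

```text
[-10.384698    -2.37906357   1.19410411] [464.20585261 -61.04278906 195.38397858] [-3.14099315  0.01016121  0.13937727] [-0.36100723  1.72635919 -0.11183126]
```

The press is about 10.6 N and the clip is hard home. Now I'll back off.

>>> jog_arm --pt "0 0 0 -3 0 0 20" --pt "0 0 0 -3 0 0 20" --pt "0 0 0 -4 0 0 20" --pt "0 0 0 -8 0 -0.5 20" --pt "0 0 0 -10 0 -1 20"

```text
time: 23.7
ee_pos: [441.0, -64.7, 198.1]
orientation: [3.141, -0.001, 0.139]
force: [-0.3, 0.5, -1.6]
width: 24.1
finger_force: 50.0
```

>>> jog_arm --pt "0 0 0 -15 0 -4 20" --pt "0 0 0 -15 0 -10 20" --pt "0 0 0 0 0 -10 20" --pt "0 0 0 0 0 0 20"

```text
time: 24.2
ee_pos: [412.6, -69.2, 223.3]
orientation: [3.14, -0.004, 0.139]
force: [0.3, 0.0, -0.6]
width: 23.5
finger_force: 50.0
```

Run:
```python
from h import *
np.set_printoptions(linewidth=220)
s=state();print(s["ee_pos"],s["orientation"],s["force"],s["torque"]);c=capture("scene");cv2.imwrite("pics/s8.png",c)
print(cv2.cvtColor(c,cv2.COLOR_BGR2GRAY)[186:204,233:262]//10)
```

```text
[412.61722794 -69.18547309 223.34759017] [ 3.13990328 -0.00359483  0.13881608] [ 0.26628668  0.03888344 -0.64675918] [ 0.061874    0.08747721 -0.05000528]
[[ 7  7  7  7 10 13 11  9  9  9  8  7  7  8  7  7  7  7  8  8  8 10 12 12 12 13 13 13 13]
 [ 7  7  7  7  9 11  9  7  7  7  7  7  7  7  7  7  7  7  7  7  7  8  8  8 10 12 13 13 13]
 [ 7  7  7  7  7  8  7  7  7  7  7  7  8  8  9  8  7  7  7  7  7  7  7  7  8 10 12 12 13]
 [ 7  7  7  7  8  7  7  7  7  7  8  9 10 11 12 11 10  9  8  7  7  7  8  7  8  8  8  8 10]
 [ 7  7  7  7  8  7  7  8  7  8  9 12 13 13 13 13 13 12 10  7  7  7  7  7  7  7  7  6  6]
 [ 7  7  7  7  7  7  8  8  7  9 11 13 13 12 12 13 13 13 12  9  8  8  7  7  7  7  7  7  7]
 [ 7  7  7  8  7  7  7  7  8 10 12 13 12 10 11 12 13 13 13 11  9  7  7  7  7  7  7  7  7]
 [ 7  8  7  7  8  7  7  8 10 12 12 13 13 12 12 12 13 13 12 11 11  8  7  7  7  7  7  7  7]
 [ 8  7  7  7  8  7  8 10 11 11 11 12 13 13 13 13 13 12 11 10 12 10  7  7  7  7  7  7  7]
 [ 8  7  7  7  8  7  8 11 12  8  8 10 11 12 13 13 11 11  8  8 12 11  8  8  7  7  7  7  7]
 [ 7  7  7  7  7  7  9 11 11  6  5  6  8  9 10  9  8  7  5  7 11 12  8  7  7  7  7  7  7]
 [ 8  8  7  8  8  7  7 10 12  9  5  5  5  5  5  5  5  6  5  8 12 12  8  8  8  7  7  7  7]
 [ 7  7  7  7  8  8  7  9 13 12  8  6  5  5  6  6  5  5  5  8 11 10  7  8  8  7  7  7  7]
 [ 7  7  7  7  7  7  8  8 11 13 10  6  5  5  5  5  5  5  5  7  7  8  8  7  8  7  7  7  7]
 [ 7  7  7  7  8  7  7  7  8  9  8  6  6  5  5  5  6  7  7  7  8  7  7  7  8  7  7  7  7]
 [ 7  8  7  7  7  7  7  7  7  7  7  7  7  7  7  7  7  7  7  7  8  7  7  7  7  7  8  7  7]
 [ 6  7  7  7  7  8  7  7  7  8  8  7  8  7  7  7  8  8  7  7  7  7  7  7  7  7  8  7  6]
 [ 5  7  7  7  7  7  8  7  7  7  7  7  7  7  7  7  8  8  7  7  8  7  7  7  7  7  7  7  6]]
```

The clip sits around the shaft (columns 240–254, centred on the shaft), so it is home. Now I'll carry the fork back to the mat.

>>> jog_arm --pt "0 0 0 3.2 -35 0 20" --pt "0 0 0 3.2 -50 0 20" --pt "0 0 0 3.2 -50 0 20" --pt "0 0 0 3.2 -50 0 20" --pt "0 0 0 3.2 -50 0 20"

```text
time: 24.88
ee_pos: [394.8, 168.0, 221.6]
orientation: [3.142, -0.0, 0.139]
force: [1.5, -0.4, -2.6]
width: 23.7
finger_force: 50.0
```

>>> jog_arm --pt "0 0 0 3.2 -50 0 20" --pt "0 0 0 3.2 -50 0 20" --pt "0 0 0 3.2 -38 0 20" --pt "0 0 -3 0 0 20 20" --pt "0 0 0 0 0 40 20"

```text
time: 25.5
ee_pos: [386.5, 306.1, 162.0]
orientation: [-3.14, -0.004, 0.194]
force: [-0.6, 0.3, -1.6]
width: 23.9
finger_force: 50.0
```

>>> jog_arm --pt "0 0 0 0 0 40 20" --pt "0 0 0 0 0 40 20" --pt "0 0 0 0 0 30 20" --pt "0 0 0 0 0 20 20" --pt "0 0 0 0 0 0 20"

```text
time: 26.12
ee_pos: [384.0, 303.7, 30.1]
orientation: [3.14, 0.004, 0.192]
force: [0.6, 0.4, -1.2]
width: 23.6
finger_force: 50.0
```

>>> jog_arm --pt "0 0 0 0 0 0 20" --pt "0 0 0 0 0 0 20"

```text
time: 26.38
ee_pos: [386.0, 304.8, 32.8]
orientation: [-3.141, -0.002, 0.192]
force: [0.0, -0.3, -2.4]
width: 23.4
finger_force: 50.0
```

>>> jog_arm --pt "0 0 0 0 0 8 20" --pt "0 0 0 0 0 6 20" --pt "0 0 0 0 0 1.5 20" --pt "0 0 0 0 0 0 20" --pt "0 0 0 0 0 0 20"

```text
time: 27.0
ee_pos: [385.3, 304.3, 16.4]
orientation: [-3.142, -0.0, 0.191]
force: [-0.3, -0.7, -1.0]
width: 23.8
finger_force: 50.0
```

>>> jog_arm --pt "0 0 0 0 0 0.7 20" --pt "0 0 0 0 0 0 20" --pt "0 0 0 0 0 0 20"

```text
time: 27.38
ee_pos: [385.4, 304.3, 16.0]
orientation: [-3.141, -0.001, 0.191]
force: [-0.1, -0.5, 3.8]
width: 23.5
finger_force: 50.0
```

Touching the mat. I'll open slowly and rise.

>>> jog_arm --pt "0 0 0 0 0 0 30" --pt "0 0 0 0 0 0 45" --pt "0 0 0 0 0 0 60" --pt "0 0 0 0 0 0 60" --pt "0 0 0 0 0 0 60"

```text
time: 28.0
ee_pos: [385.1, 304.2, 15.6]
orientation: [3.141, 0.0, 0.192]
force: [-0.1, 0.3, 0.3]
width: 59.6
finger_force: 0.0
```

>>> jog_arm --pt "0 0 0 0 0 -10 60" --pt "0 0 0 0 0 -30 60" --pt "0 0 0 0 0 -40 60" --pt "0 0 0 0 0 -40 60" --pt "0 0 0 -20 -30 -20 60"

```text
time: 28.62
ee_pos: [361.9, 330.1, 158.8]
orientation: [-3.14, -0.005, 0.188]
force: [-0.3, 0.1, -0.9]
width: 59.7
finger_force: 0.0
```

>>> jog_arm --pt "0 0 0 -20 -40 0 60" --pt "0 0 0 -20 -40 0 60" --pt "0 0 0 -20 -40 0 60" --pt "0 0 0 0 0 0 60" --pt "0 0 0 0 0 0 60"

```text
time: 29.25
ee_pos: [278.2, 435.8, 155.9]
orientation: [3.141, -0.001, 0.192]
force: [0.9, 0.1, 0.5]
width: 60.1
finger_force: 0.0
```

Run:
```python
from h import *
s=state();print(s["ee_pos"],s["force"],s["width"])
t=capture("top");c=capture("scene")
o=np.zeros((600,800,3),np.uint8)
o[:320,:480]=crop(t,70,110,240,160,2)[:320,:480]
o[:285,481:800]=crop(t,222,132,56,50,5.7)[:285,:319]
o[325:600,:275]=crop(c,225,175,50,50,5.5)[:275,:275]
o[325:600,280:800]=crop(c,290,160,130,68,4)[:272,:520].repeat(1,0) if 0 else cv2.resize(c[160:228,290:420],(520,275))
cv2.imwrite("pics/v6.png",o)
```

```text
[278.15671043 435.76317046 155.92336506] [0.91375411 0.06430968 0.51698055] 60.05411665413922
```

View pics/v6.png

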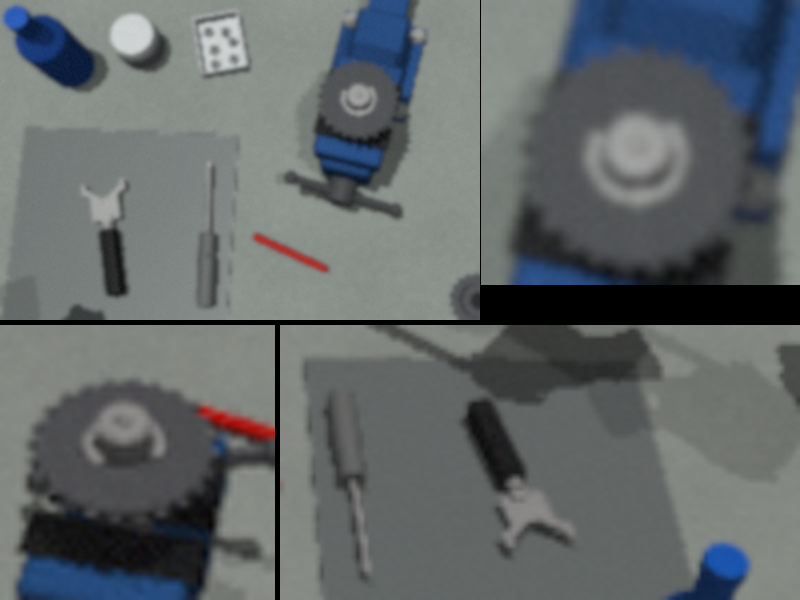

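The clip ring now surrounds the shaft (crop centre about (637,155)). The fork lies flat on the mat at (110,245) and everything else is in place, so I'm handing in.

```bash
python3 -c "
from rig import *
print(hand_in())"
```

```text
the job is handed in; nothing more can be done
None
```

The E-clip is snapped into the groove and was pressed home with about 10.6 N, the fork is back on the mat, nothing else moved in the last pictures, and the job is handed in at about 29 s.

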